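Charge the soap melter and index the mould turntable under its spout

TASK

Get the soap melter ready for the next pour: first shut the drain valve by pushing its red lever round to the stop, then lift the lid off by its knob and stand it flat on the bench, put every loose cream-coloured block of soap base from the bench into the tank, and put the lid back on so that it sits flush. Also, at whatever moment suits you, turn the round mould plate by pushing at its edge until its index notch points straight at the red pointer. Leave the finished soaps and the jars standing where they are.

Things in the scene. Friction and masses are not known exactly. Their poses are not given: they have to be found in the camera images.
- tank_rim (a point): Centre of the tank's mouth, level with its rim. The melter: a fixed white round heater base, 176 mm diameter, 118 mm high, carrying an open steel tank 170 mm outside and 157 mm clear inside diameter, rim 215 mm above the bench. The axes of this point are the melter's: -y points along the drain pipe to the mould turntable, z up.
- tank_floor (a point): Centre of the tank's inner floor, 90 mm below the rim. Same axes.
- lid: Loose round steel lid, 178 mm diameter, 0.3 kg, z up. Origin: centre of the foot of its skirt (144 mm diameter, foot 136 mm, 10 mm tall), which drops inside the tank; the 4 mm plate above rests on the rim. Black knob, 38 mm diameter, 26 to 46 mm above the origin, on a thin neck. It stands on its skirt on the bench; clear bench for it lies before the melter, on the robot's left.
- valve (a joint): Drain valve lever, quarter turn about a vertical axis: 0 = in line with the pipe, pointing away from the tank (open); 1.571 = square across the pipe, pointing along the melter's +x, at its end stop (shut). Grows anticlockwise from above. Stiff, about 0.35 N m; stays where it is left.
- valve_pivot (a point): On the lever's pivot axis, level with the lever's red sleeve (170 mm above the bench). Fixed to the melter, with its axes.
- valve_grip (a point): In the middle of the lever's red sleeve, 72 mm from the pivot. The sleeve is 18 mm wide, 12 mm high and runs from 32 to 100 mm from the pivot; it turns with the lever.
- mould_plate (a joint): Angle of the round aluminium mould plate about its vertical axis, anticlockwise from above: 0 (or any whole number of turns, 6.283) when its notch faces the mark. It turns both ways for more than a whole turn, with about 0.2 N m of friction, and stops where it is left. It carries a fixed blue six-cavity mould, 160 mm diameter, up to 72 mm above the bench.
- plate_center (a point): On the mould plate's axis, level with the plate's top. Fixed to the melter, with its axes. The plate is 184 mm in diameter; its top is 42 mm, its underside 28 mm above the bench. Only the drain's spout hangs over it: it ends 98 mm above the bench, 52 mm from this axis on the tank's side.
- plate_notch (a point): In the mouth of the plate's 12 mm index notch, 105 mm from the axis; turns with the plate. The notch lies between two red-topped prongs (together 32 mm wide, out to 112 mm from the axis). At every further 60 degrees round the edge stands a round lobe (20 mm radius, centred 92 mm from the axis): fingers put in the gaps between can push the plate round.
- plate_mark (a point): The point where the notch must come: 105 mm from the plate's axis, on the side away from the tank, just inside the fixed red pointer (44 mm high, 119 to 141 mm from the axis). Fixed to the melter.
- base_block_1: Block of soap base, plain cream-coloured, bare, 90 x 50 x 28 mm, about 140 g, lying loose on the bench. Origin: centre of its underside; x along its length, z up. Some may be absent.
- base_block_2: Block of soap base, plain cream-coloured, bare, 90 x 50 x 28 mm, about 140 g, lying loose on the bench. Origin: centre of its underside; x along its length, z up. Some may be absent.
- base_block_3: Block of soap base, plain cream-coloured, bare, 90 x 50 x 28 mm, about 140 g, lying loose on the bench. Origin: centre of its underside; x along its length, z up. Some may be absent.
- base_block_4: Block of soap base, plain cream-coloured, bare, 90 x 50 x 28 mm, about 140 g, lying loose on the bench. Origin: centre of its underside; x along its length, z up. Some may be absent.
- amber_bar_1: Finished wrapped soap bar, amber with a paper band, 85 x 45 x 25 mm: a bystander. Origin: centre of its underside, x along its length.
- amber_bar_2: Finished wrapped soap bar, amber with a paper band, 85 x 45 x 25 mm: a bystander. Origin: centre of its underside, x along its length.
- violet_jar_1: Violet jar, 55 mm diameter, 56 mm high: a bystander. Origin: centre of its underside.
- violet_jar_2: Violet jar, 55 mm diameter, 56 mm high: a bystander. Origin: centre of its underside.
- green_puck_1: Round light-green soap, 62 mm diameter, 26 mm high: a bystander. Origin: centre of its underside.
- green_puck_2: Round light-green soap, 62 mm diameter, 26 mm high: a bystander. Origin: centre of its underside.
Not all that is in view belongs to the job. What is shaped like the lid but purple is not meant.

How it is judged:
By the outcome, as a careful person would: the job done as asked, in the order asked, and still so for the second after the job is handed in, with the robot touching nothing.
Of base_block_1, base_block_2, base_block_3, base_block_4 only 2 to 4 are there at a start; the rules pass over those that are not, and their reading is None.
At some moment in a run one of base_block_1, base_block_2, base_block_3, base_block_4 may be knocked a few centimetres aside while the robot is not near it.
It also fails if it takes over 210 s, if anything falls off the work surface, if the arm or the gripper's body presses on something with over 40 N, if the wrist force passes 120 N, or if a joint passes its speed limit or range.

ROBOT

A 6-joint arm with a two-finger parallel gripper is mounted at the origin on the work surface. World frame = base frame: x ahead of the robot, y to its left, z up, the work surface at z = 0. Lengths are in m, angles in degrees, forces in N, time in s.
With the tool pointing down it reaches from about 0.25 to 0.725 m from the base axis. Payload 9.7 kg.
Tool frame: the origin (TCP) lies midway between the tips of the shut fingers; the grasp point (between the pads) lies 19 mm behind it (bot.pinch_z is the distance from the TCP to the grasp point, in m); z points along the fingers, y is the line along which they close (so a half turn about z gives the same grasp; the last joint's range is limited). The gripper opens to 85 mm and grips with 20 to 120 N. Pads are 22 mm wide; open, the fingers measure 114 mm over their backs; the gripper's body (76 mm by 85 mm) begins 54 mm behind the grasp point. The pads swing forward as they close: fully open they stand 13 mm farther back than shut.
Start: joints at [-74.083, 4.979, 10.078, 95.1, 0, 90], TCP at [0.151, -0.529, 0.231] pointing down, gripper open.
Joint ranges: [-179.16, 179.16], [-48.56, 103.87], [-65.8, 70.77], [-126.05, 130.52], [-82.76, 87.17], [-180, 180]. Speed limits (degrees/s): [127.2, 127.2, 147.25, 180, 180, 180].

INTERFACE

Orientations are given as [roll, pitch, yaw] about the fixed x, y, z axes, in that order (R = Rz(yaw) Ry(pitch) Rx(roll)).
In Python, from workcell import sensors, camera, ticket, bot gives the robot as it stands.
- The arm moves only by the shell command python3 -m handwheel 'ROWS' [FORCE]. ROWS is a JSON object of lists of equal length, an entry for each row: "gripper": the opening, from -1 (shut) to 1 (fully open); "slide": the shift along the tool's x, y, z in mm, a list of three; "yaw": the turn about the tool's z in rad. A call has 1 to 8 rows; each row shifts and turns the commanded pose from where the row before left it, along the tool's axes as they then stand; what a row does not reach is not made up. A row lasts 1/12 s, in which the tool goes at most 41.7 mm and 7.16 degrees, less where a joint would pass 70% of its speed; a pose out of reach is approached as far as the arm can. A call is refused whole if a number of a shift passes 41.7 or a number of a turn 0.125, either way. A call with a gripper value outside its range is refused whole. The fingers move at their own pace and stop on an object; FORCE is the grip in N (left out, the last holds). Time passes only in rows, so rows that do not move let the fingers close. It gives the time, the measured TCP pose, the force, the opening and the grip force at its end, in the units of the state.
- sensors.get_obs(): the state, without advancing time (a new reading comes with each control period).
- camera(name): name is "side" or "top" or "wrist"; returns a dict with "img" (480x640x3 uint8, red, green, blue), "fx", "fy", "cx", "cy" (pixels), "R" (3x3) and "t" (3): a world point X has camera coordinates R X + t. Camera axes: x right, y down, z forward; pixel columns grow to the right and rows downward; lengths in m; the calibration is good to about 2 mm. A picture is of the moment at which its call begins. There is no depth.
- ticket.job_done(): hands the job in; it is judged then, once.
The state is a dict: "time": time; "q": joint angles; "qd": joint speeds; "joint_efforts": joint torques, N m; "ee_pos": TCP position; "tcp_rot": TCP orientation; "wrist_force": force on the tool from outside, world axes, zero at the start; "torque": the same for the moment, N m; "opening": finger opening in m; "grasp_force": force on a finger pad.
Only numpy, scipy, OpenCV 4.12 (cv2) and the standard library are available. Lean on these libraries where they do the work, as an engineer would, in place of code of your own. Each camera call takes 0.05 s, during which the arm holds its last target. There are 200 camera calls.

## Working session

There is one attempt and no reset: what is moved stays moved. The work goes in short steps, Python scripts to look and compute and a shell command to move; the robot and the scene stay as the last step left them, time stands still between calls to the robot, and variables do not carry over. Pictures are saved under pics/ and viewed, at most 14 in all, crops included, and the job is handed in when it is done.

```bash
ls; mkdir -p pics; python3 - <<'E'
from workcell import sensors, camera, ticket, bot
import cv2,numpy as np
o=sensors.get_obs();print(o)
for n in ["side","top","wrist"]:
    c=camera(n);cv2.imwrite(f"pics/{n}0.png",c["img"][:,:,::-1])
    print(n,c["fx"],c["fy"],c["cx"],c["cy"],np.round(c["R"],3).tolist(),np.round(c["t"],3).tolist())
E
```

```text
pics
{'time': 0.0, 'q': array([-7.40797100e+01,  5.01048625e+00,  1.00326471e+01,  9.51002049e+01,
        3.44987056e-04,  9.00010407e+01]), 'qd': array([-0.02405654,  0.02150386,  0.01859897,  0.06207577,  0.01058009,
        0.00038746]), 'joint_efforts': array([-1.75687896e-04, -5.20393825e+01,  4.64800465e+01,  1.66338327e-02,
       -1.88130991e-05, -1.17446396e-05]), 'ee_pos': array([ 0.15079905, -0.5286673 ,  0.23057279]), 'tcp_rot': array([-1.79921956e+02, -3.43569207e-04,  1.59192488e+01]), 'wrist_force': array([0.14931599, 0.09791765, 0.12938811]), 'torque': array([ 0.05643789,  0.00666294, -0.01522163]), 'grasp_force': 0.0, 'opening': 0.08551279591679571}
side 587.6327621624314 587.6327621624314 313.9590360697994 253.53155763513567 [[-0.862, -0.507, -0.022], [-0.254, 0.468, -0.846], [0.439, -0.724, -0.532]] [0.511, 0.249, 1.493]
top 612.8622513870164 612.8622513870164 315.97633811407024 248.58757257768696 [[-0.08, -0.997, -0.002], [-0.973, 0.078, -0.219], [0.218, -0.016, -0.976]] [0.061, 0.603, 1.454]
wrist 388.8958332126163 388.8958332126163 326.3487360568125 244.3200751974711 [[0.274, -0.962, -0.002], [-0.918, -0.263, 0.296], [-0.286, -0.079, -0.955]] [-0.549, -0.039, 0.381]
```

View pics/top0.png

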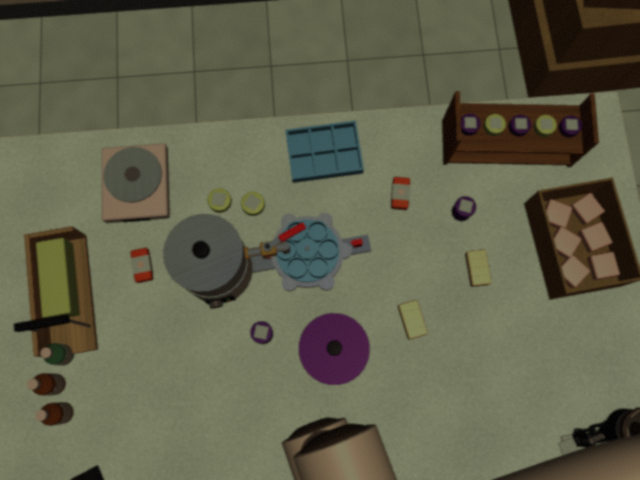

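View pics/side0.png

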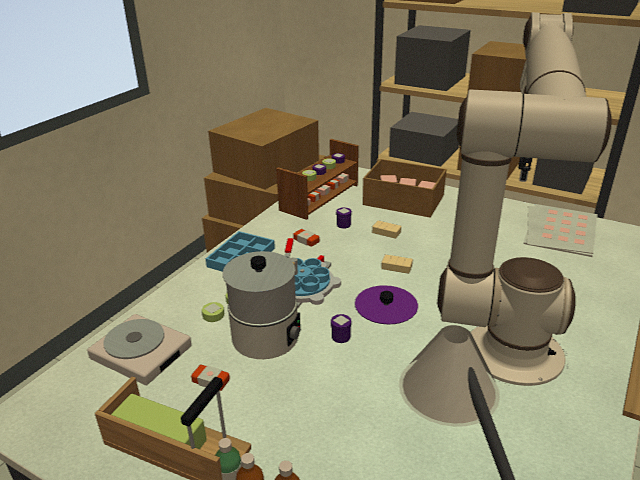

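The top view shows the steel lid on the melter at (205,253), with its knob at (201,250). The red lever is at (292,232), the mould plate at (308,250) and the red pointer at (357,243). Cream blocks lie at (478,267) and (412,318).

Lookalikes:
- **Lid:** the purple lid (335,348) and the grey hot-plate disc (133,175).
- **Lever:** the pointer (357,243) and the amber bars (141,265) and (400,193).
- **Blocks:** the green loaf (57,278) and the pink blocks in the box (575,238).

By the description I choose the lid at (205,253), the lever at (292,232), and the two plain cream blocks. I'll check this in a close crop.

```bash
cat > h.py <<'E'
from workcell import sensors, camera, ticket, bot
import cv2,numpy as np
from scipy.spatial.transform import Rotation as Rn
def ray(c,u,v,z):
    d=c["R"].T@np.array([(u-c["cx"])/c["fx"],(v-c["cy"])/c["fy"],1]);o=-c["R"].T@c["t"]
    return o+d*(z-o[2])/d[2]
def proj(c,X):
    p=c["R"]@np.array(X)+c["t"];return np.array([c["fx"]*p[0]/p[2]+c["cx"],c["fy"]*p[1]/p[2]+c["cy"]])
def tri(c1,p1,c2,p2):
    P=[np.array([[c["fx"],0,c["cx"]],[0,c["fy"],c["cy"]],[0,0,1]])@np.c_[c["R"],c["t"]] for c in(c1,c2)]
    X=cv2.triangulatePoints(P[0],P[1],np.float64(p1),np.float64(p2)).ravel();return X[:3]/X[3]
def blobs(mask,amin=20):
    cs,_=cv2.findContours(mask.astype(np.uint8),cv2.RETR_EXTERNAL,cv2.CHAIN_APPROX_NONE)
    return [k for k in cs if cv2.contourArea(k)>=amin]
def crop(img,x0,y0,x1,y1,s,fn):
    cv2.imwrite(fn,cv2.resize(np.ascontiguousarray(img[y0:y1,x0:x1,::-1]),None,fx=s,fy=s,interpolation=cv2.INTER_CUBIC))
def totool(d):
    "world vector -> tool axes mm"
    return Rn.from_euler('xyz',sensors.get_obs()["tcp_rot"],degrees=True).inv().apply(d)*1000
E
python3 - <<'E'
from h import *
np.set_printoptions(precision=4,suppress=True)
t=camera("top");s=camera("side")
crop(t["img"],150,190,380,340,3.4,"pics/c1.png")
for n,c in(("top",t),("side",s)):
    h=cv2.cvtColor(c["img"],cv2.COLOR_RGB2HSV)
    red=((h[...,0]<6)|(h[...,0]>174))&(h[...,1]>180)&(h[...,2]>110)
    print(n,"red",[(np.round(k.mean((0,1)),1),cv2.contourArea(k)) for k in blobs(red,5)])
    cr=(h[...,0]>18)&(h[...,0]<32)&(h[...,1]>60)&(h[...,2]>120)
    for k in blobs(cr,60):
        r=cv2.minAreaRect(k); print(n,"cream",np.round(r[0],1),np.round(r[1],1),[ray(c,*p,.028)[:2] for p in cv2.boxPoints(r)] )
X=tri(t,(201,250),s,(258,263));print("knob",X, ray(t,308,250,.07))
for u,v in((292,232),(285,252)):print(ray(t,u,v,.17))
print("pointer",ray(t,357,243,.044),"purple",ray(t,335,348,.012))
E
```

```text
top red [(array([139.6, 276.8]), 16.0), (array([139.3, 251.8]), 27.0), (array([356.3, 241.6]), 22.5), (array([291.5, 231.5]), 112.0)]
top cream [346.1 462.7] [40.2 21.9] [array([0.1294, 0.0198]), array([ 0.1427, -0.0303]), array([ 0.0555, -0.0551]), array([ 0.0426, -0.0056])]
top cream [413.6 318.6] [34.5 18.3] [array([ 0.4534, -0.184 ]), array([ 0.4644, -0.2289]), array([ 0.3815, -0.2464]), array([ 0.3708, -0.2019])]
top cream [479.7 266.6] [33.9 18. ] [array([ 0.5761, -0.3728]), array([ 0.5804, -0.4188]), array([ 0.4938, -0.4212]), array([ 0.4897, -0.3758])]
side red [(array([320.5, 257.2]), 13.0), (array([288.8, 245.1]), 56.5)]
side cream [450.7 386.4] [80.1 76. ] [array([0.2234, 0.2258]), array([0.1214, 0.0252]), array([-0.025 ,  0.2245]), array([0.0722, 0.3875])]
side cream [516.  356.3] [96.9 50.1] [array([0.0816, 0.1674]), array([ 0.1215, -0.0215]), array([-0.1078, -0.0745]), array([-0.1242,  0.1127])]
side cream [535. 296.] [38. 70.] [array([ 0.1179, -0.2699]), array([-0.0596, -0.3668]), array([-0.0933, -0.1812]), array([ 0.0685, -0.092 ])]
side cream [468.4 288.2] [47.  37.1
[... 1330 characters left out ...]
538, -0.8986]), array([ 1.2061, -1.7944]), array([ 0.6547, -1.7103]), array([ 0.4518, -0.8971])]
side cream [452.2  67.8] [143.7 110.4] [array([ 1.036 , -1.3659]), array([ 2.2725, -4.1628]), array([ 0.962, -4.158]), array([ 0.3753, -1.5284])]
side cream [510.9  65.1] [255.5 131.5] [array([ 0.9399, -1.2282]), array([ 2.5075, -4.6563]), array([ 0.2364, -5.3787]), array([-0.1072, -1.7141])]
side cream [158.8 135.8] [260.5 508.1] [array([2.958 , 0.0411]), array([ 27.7269, -46.7308]), array([ 0.6958, -1.3967]), array([1.0585, 0.7123])]
knob [0.5857 0.2677 0.2387] [0.6029 0.0325 0.07  ]
[0.6263 0.0665 0.17  ]
[0.5802 0.086  0.17  ]
pointer [ 0.6168 -0.0923  0.044 ] purple [ 0.362  -0.0153  0.012 ]
```

View pics/c1.png

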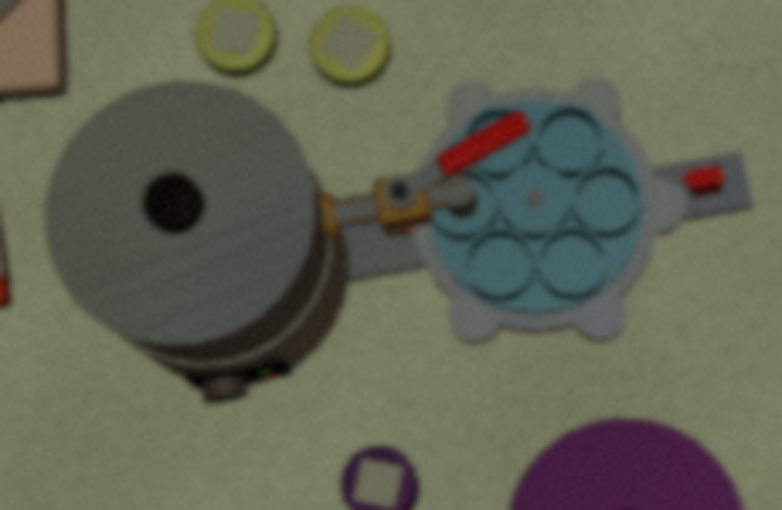

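The crop confirms the steel lid with its black knob, and the red lever at about 20° of turn from the pipe. Five plate lobes are visible. The sixth place, at crop (403,228) under the pipe, shows a trace of red, so the notch is on the tank side and needs about half a turn.

```bash
python3 - <<'E'
from h import *
np.set_printoptions(precision=4,suppress=True)
t=camera("top");s=camera("side")
def dark(c,x,y,r):
    g=cv2.cvtColor(c["img"],cv2.COLOR_RGB2GRAY);m=np.zeros_like(g);cv2.circle(m,(x,y),r,1,-1)
    k=max(blobs((g<35)&(m>0),5),key=cv2.contourArea);return cv2.minEnclosingCircle(k),k[:,0].mean(0)
kt=dark(t,201,250,14);ks=dark(s,258,263,12);print(kt,ks)
print("knob tri",tri(t,kt[0][0],s,ks[0][0]),"top ray .248",ray(t,*kt[0][0],.248))
# lid plate outline
hub=ray(t,307.4,248.2,.065);print("hub",hub)
L=np.array([(470,95),(598,95),(665,200),(600,318),(473,322)])/3.4+[150,190]
W=np.array([ray(t,*p,.042)[:2] for p in L]);
A=np.c_[2*W,np.ones(5)];x=np.linalg.lstsq(A,(W**2).sum(1),rcond=None)[0];c=x[:2];print("plate ctr",c,"r",np.sqrt(x[2]+c@c))
print("lobe ang",np.degrees(np.arctan2(*(W-c).T[::-1])))
p=ray(t,356.3,241.6,.044)[:2];print("pointer",p,np.linalg.norm(p-c),"ang",np.degrees(np.arctan2(*(p-c)[::-1])))
k=ray(t,*kt[0][0],.248)[:2];print("tank->plate",np.degrees(np.arctan2(*(c-k)[::-1])),np.linalg.norm(c-k))
pv=ray(t,267.6,245.9,.175)[:2];a=ray(t,291.5,231.5,.176)[:2];print("pivot",pv,"grip",a,"d",np.linalg.norm(a-pv),np.degrees(np.arctan2(*(a-pv)[::-1])),"tri grip",tri(t,(291.5,231.5),s,(288.8,245.1)))
E
```

```text
(((200.58888244628906, 249.27777099609375), 8.442168235778809), array([200.3778, 249.2444])) (((257.870361328125, 263.22222900390625), 8.064176559448242), array([257.881 , 262.7619]))
knob tri [0.5868 0.2682 0.2383] top ray .248 [0.5836 0.2661 0.248 ]
hub [0.6087 0.0336 0.065 ]
plate ctr [0.6081 0.0353] r 0.09764560232956901
lobe ang [  24.8191  -34.1084  -92.0804 -154.3874  148.6914]
pointer [ 0.6206 -0.0908] 0.1267446484310625 ang -84.35276115098323
tank->plate -83.94051275613917 0.23208622414064609
pivot [0.5966 0.1248] grip [0.6261 0.0675] d 0.0644354824826278 -62.7993346281151 tri grip [0.6286 0.0681 0.1705]
```

```bash
python3 -m handwheel '{"gripper":[-1,-1,-1,-1,-1,-1,-1,-1],"slide":[[29.6,-21.9,0],[29.6,-21.9,0],[29.6,-21.9,0],[29.6,-21.9,0],[29.6,-21.9,0],[29.6,-21.9,0],[29.6,-21.9,0],[29.6,-21.9,0]],"yaw":[0,0,0,0,0,0,0,0]}'
python3 -m handwheel '{"gripper":[-1,-1,-1,-1,-1,-1,-1,-1],"slide":[[29.6,-21.9,0],[29.6,-21.9,0],[29.6,-21.9,0],[29.6,-21.9,0],[29.6,-21.9,0],[29.6,-21.9,0],[29.6,-21.9,0],[29.6,-21.9,0]],"yaw":[0,0,0,0,0,0,0,0]}'
python3 -m handwheel '{"gripper":[-1,-1,-1,-1,-1,-1,-1,-1],"slide":[[29.6,-21.9,0],[29.6,-21.9,0],[29.6,-21.9,0],[29.6,-21.9,0],[0,0,0],[0,0,0],[0,0,0],[0,0,0]],"yaw":[0,0,0,0,-0.08,-0.08,0,0]}'
```

```text
time: 1.02
ee_pos: [0.3312, -0.2939, 0.2315]
tcp_rot: [180.0, -0.0, 15.9]
wrist_force: [0.4, -0.3, 0.1]
opening: 0.0003
grasp_force: 0.0
time: 1.68
ee_pos: [0.511, -0.0603, 0.2314]
tcp_rot: [180.0, -0.0, 15.9]
wrist_force: [-0.2, -1.3, -0.1]
opening: 0.0002
grasp_force: 0.0
time: 2.35
ee_pos: [0.6, 0.0547, 0.2311]
tcp_rot: [-180.0, 0.0, 25.0]
wrist_force: [0.0, -0.0, -0.3]
opening: 0.0001
grasp_force: 0.0
```

```bash
python3 - <<'E'
from h import *
w=camera("wrist")["img"];t=camera("top")["img"]
cv2.imwrite("pics/m1.png",np.hstack([cv2.resize(x,(400,300)) for x in (w,t)])[:,:,::-1])
E
```

```text
(no output)
```

View pics/m1.png

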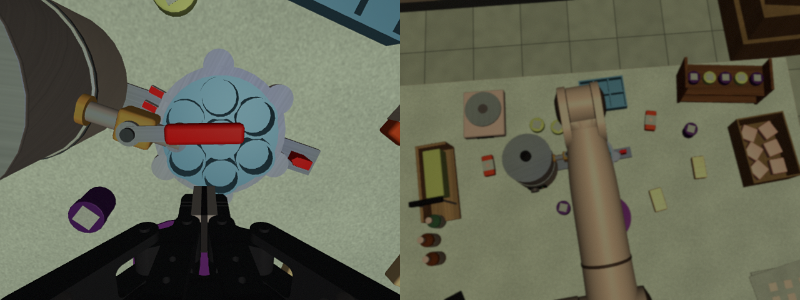

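Left, the wrist view: the lever's red sleeve lies square across the tool at (205,132), and the fingers sit behind it at (205,190). Red-topped prongs are on the tank side at (152,97). Right, the top view with the arm moved away: only two cream blocks, and nothing was hidden under the arm. Now I go down and push the lever round.

```bash
python3 -m handwheel '{"gripper":[-1,-1,-1,-1,-1],"slide":[[0,0,25],[0,0,25],[0,0,26],[0,0,0],[5,0,0]],"yaw":[0,0,0,0,0]}'
python3 -m handwheel '{"gripper":[-1,-1,-1,-1,-1,-1,-1],"slide":[[5,0,0],[7.2,1.6,0],[7.2,1.6,0],[7.2,1.6,0],[7.2,1.6,0],[7.2,1.6,0],[7.2,1.6,0]],"yaw":[0,-0.1,-0.1,-0.1,-0.1,-0.1,-0.1]}'
python3 -m handwheel '{"gripper":[-1,-1,-1,-1,-1,-1],"slide":[[7.2,1.6,0],[7.2,1.6,0],[7.2,1.6,0],[7.2,1.6,0],[7.2,1.6,0],[0,0,0]],"yaw":[-0.1,-0.1,-0.1,-0.1,-0.1,0]}'
```

```text
time: 2.87
ee_pos: [0.6034, 0.0561, 0.1551]
tcp_rot: [-180.0, 0.1, 25.0]
wrist_force: [-0.7, 0.8, 0.7]
opening: 0.0001
grasp_force: 0.0
time: 3.45
ee_pos: [0.6481, 0.0783, 0.1573]
tcp_rot: [180.0, 0.0, 59.7]
wrist_force: [-8.2, -3.6, 1.7]
opening: 0.0002
grasp_force: 3.3
time: 3.95
ee_pos: [0.6681, 0.11, 0.1574]
tcp_rot: [179.9, 0.0, 88.4]
wrist_force: [-0.4, -2.2, 0.7]
opening: 0.0
grasp_force: 0.8
```

```bash
python3 -m handwheel '{"gripper":[-1,-1,-1,-1],"slide":[[4,0,0],[3,0,0],[2,0,0],[0,0,0]],"yaw":[-0.05,-0.05,0,0]}'
python3 -m handwheel '{"gripper":[-1,-1],"slide":[[2,0,0],[0,0,0]],"yaw":[0,0]}'; python3 -m handwheel '{"gripper":[-1,-1],"slide":[[2,0,0],[0,0,0]],"yaw":[0,0]}'; python3 - <<'E'
from h import *
w=camera("wrist")["img"];cv2.imwrite("pics/m2.png",cv2.resize(w,(480,360))[:,:,::-1])
E
```

```text
time: 4.28
ee_pos: [0.6691, 0.1142, 0.1575]
tcp_rot: [179.7, 0.4, 93.4]
wrist_force: [4.4, -21.7, 0.8]
opening: 0.0
grasp_force: 11.2
time: 4.45
ee_pos: [0.6691, 0.1144, 0.1575]
tcp_rot: [179.7, 0.6, 93.3]
wrist_force: [4.4, -30.3, 0.4]
opening: 0.0002
grasp_force: 15.2
time: 4.62
ee_pos: [0.6691, 0.1146, 0.1575]
tcp_rot: [179.7, 0.8, 93.3]
wrist_force: [5.4, -38.4, 1.8]
opening: -0.0004
grasp_force: 19.3
```

View pics/m2.png

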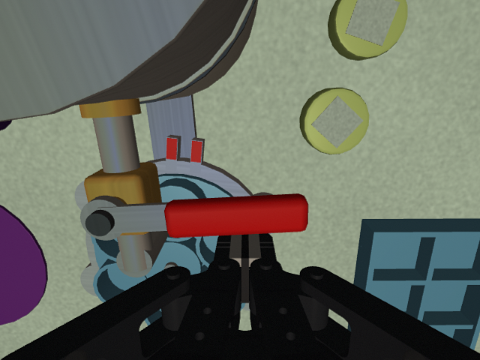

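The lever is square across the pipe and against its stop: the force rises with no further motion. The valve is shut. I back off, rise and go over the knob.

```bash
python3 -m handwheel '{"gripper":[-1,-1,-1,-1,-1,-1,-1,-1],"slide":[[-20,0,0],[-25,0,0],[0,0,-25],[0,0,-25],[0,0,-25],[0,0,-25],[0,0,-25],[0,0,-25]],"yaw":[0,0,0.117,0.117,0.117,0.117,0.117,0.117]}'
python3 -m handwheel '{"gripper":[1,1,1,1,1,1,1,1],"slide":[[0,0,0],[0,0,0],[0,0,0],[0,0,0],[0,0,0],[0,0,0],[0,0,0],[0,0,0]],"yaw":[0.117,0.117,0.117,0.117,0.117,0.117,0.117,0.117]}'
python3 -m handwheel '{"gripper":[1,1,1,1,1,1,1],"slide":[[-14,-31,0],[-14,-31,0],[-14,-31,0],[-14,-31,0],[-14,-31,0],[-14,-31,0],[0,0,0]],"yaw":[0,0,0,0,0,0,0]}'
python3 - <<'E'
from h import *
np.set_printoptions(precision=4,suppress=True)
t=camera("top");s=camera("side");w=camera("wrist")
cv2.imwrite("pics/m3.png",np.hstack([cv2.resize(x["img"],(400,300)) for x in (w,s)])[:,:,::-1])
for u,v in((262,332),(141,265),(335,348)):print(ray(t,u,v,.03))
for X in((.585,.267,.248),(.588,.268,.248)):print(proj(w,X))
E
```

```text
time: 5.33
ee_pos: [0.6699, 0.0777, 0.3085]
tcp_rot: [179.9, -0.2, 53.1]
wrist_force: [-0.1, 0.1, 1.4]
opening: -0.0002
grasp_force: 0.0
time: 6.0
ee_pos: [0.6719, 0.0508, 0.3069]
tcp_rot: [-178.5, -0.1, 3.9]
wrist_force: [0.5, -0.0, 0.3]
opening: 0.0857
grasp_force: 0.0
time: 6.58
ee_pos: [0.576, 0.1434, 0.3178]
tcp_rot: [-175.1, -0.2, 11.6]
wrist_force: [0.6, 1.4, 0.7]
opening: 0.0856
grasp_force: 0.0
[0.4142 0.1614 0.03  ]
[0.6068 0.4563 0.03  ]
[ 0.3609 -0.0147  0.03  ]
[128.1291 202.4061]
[126.6788 197.0204]
```

View pics/m3.png

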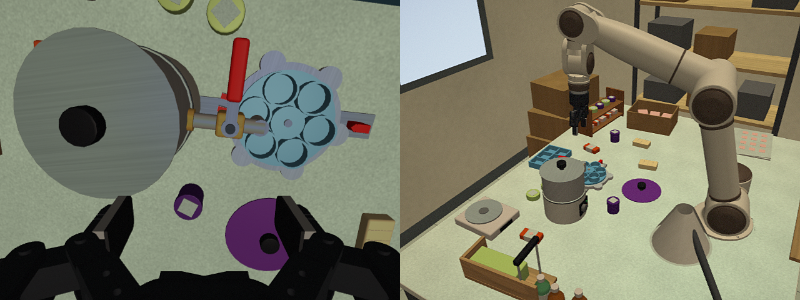

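The left view shows the steel lid with its knob at (82,125), and the red lever square to the pipe. The right view shows the arm over the bench. The pose has lagged near the reach limit, so I let it settle.

```bash
python3 -m handwheel '{"gripper":[1,1,1,1],"slide":[[0,0,0],[0,0,0],[0,0,0],[0,0,0]],"yaw":[0,0,0,0]}'; python3 -c "
from h import *
o=sensors.get_obs();print(o['q'],o['tcp_rot'])"
```

```text
time: 7.07
ee_pos: [0.578, 0.1411, 0.314]
tcp_rot: [-175.2, 0.1, 11.4]
wrist_force: [0.2, -0.2, -0.6]
opening: 0.0854
grasp_force: 0.0
[ 11.41850832  14.59185935  30.36404992 105.88614614   4.80169844
 180.001947  ] [-1.75198305e+02  1.14118548e-01  1.14165682e+01]
```

Joint 6 is at its limit: it equals 180 + q1 − yaw, so the yaw must stay at or above q1. I turn the tool back towards 90°.

```bash
python3 -m handwheel '{"gripper":[1,1,1,1,1,1,1,1],"slide":[[0,0,0],[0,0,0],[0,0,0],[0,0,0],[0,0,0],[0,0,0],[0,0,0],[0,0,0]],"yaw":[-0.12,-0.12,-0.12,-0.12,-0.12,-0.12,-0.12,-0.12]}'; python3 -m handwheel '{"gripper":[1,1,1,1,1,1],"slide":[[0,0,0],[0,0,0],[0,0,0],[0,0,0],[0,0,0],[0,0,0]],"yaw":[-0.12,-0.12,-0.12,-0.12,0,0]}'
```

```text
time: 7.73
ee_pos: [0.5777, 0.1412, 0.3142]
tcp_rot: [-177.2, -3.9, 66.7]
wrist_force: [-0.1, 0.2, -0.3]
opening: 0.0854
grasp_force: 0.0
time: 8.23
ee_pos: [0.5777, 0.1413, 0.3142]
tcp_rot: [-179.3, -4.7, 93.7]
wrist_force: [0.1, -0.3, -0.7]
opening: 0.0854
grasp_force: 0.0
```

The limit left a 4.7° tilt. The opposite joint-6 limit should have the mirror effect, so I turn there and nudge it out.

```bash
python3 -m handwheel '{"gripper":[1,1,1,1,1,1,1,1],"slide":[[0,0,0],[0,0,0],[0,0,0],[0,0,0],[0,0,0],[0,0,0],[0,0,0],[0,0,0]],"yaw":[-0.122,-0.122,-0.122,-0.122,-0.122,-0.122,-0.122,-0.122]}' >/dev/null; python3 -m handwheel '{"gripper":[1,1,1,1,1,1,1,1],"slide":[[0,0,0],[0,0,0],[0,0,0],[0,0,0],[0,0,0],[0,0,0],[0,0,0],[0,0,0]],"yaw":[-0.122,-0.122,-0.122,-0.122,-0.122,-0.122,-0.122,-0.122]}' >/dev/null; python3 -m handwheel '{"gripper":[1,1,1,1,1,1,1,1],"slide":[[0,0,0],[0,0,0],[0,0,0],[0,0,0],[0,0,0],[0,0,0],[0,0,0],[0,0,0]],"yaw":[-0.122,-0.122,-0.122,-0.122,-0.122,-0.122,-0.122,-0.122]}' >/dev/null; python3 -m handwheel '{"gripper":[1,1,1,1,1,1,1,1],"slide":[[0,0,0],[0,0,0],[0,0,0],[0,0,0],[0,0,0],[0,0,0],[0,0,0],[0,0,0]],"yaw":[-0.122,-0.122,-0.122,-0.122,-0.122,-0.122,-0.122,-0.122]}' >/dev/null; python3 -m handwheel '{"gripper":[1,1,1,1,1,1,1,1],"slide":[[0,0,0],[0,0,0],[0,0,0],[0,0,0],[0,0,0],[0,0,0],[0,0,0],[0,0,0]],"yaw":[-0.122,-0.122,-0.122,-0.122,-0.122,-0.122,-0.122,0]}'; python3 -c "
from h import *
o=sensors.get_obs();print(o['q'],o['tcp_rot'])"
```

```text
time: 11.57
ee_pos: [0.5776, 0.1413, 0.3143]
tcp_rot: [-175.2, 0.5, 6.7]
wrist_force: [-0.8, 0.3, -0.3]
opening: 0.0857
grasp_force: 0.0
[  11.45009314   14.5426868    30.34109427  105.8857163     4.80157281
 -175.24190796] [-175.2221146     0.48483266    6.70856748]
```

```bash
for i in 1; do python3 -m handwheel '{"gripper":[1,1,1],"slide":[[0,0,0],[0,0,0],[0,0,0]],"yaw":[-0.08,-0.05,0]}'; done;  python3 -m handwheel '{"gripper":[1,1],"slide":[[0,0,0],[0,0,0]],"yaw":[-0.1,0]}'; python3 -c "
from h import *
o=sensors.get_obs();print(o['q'],o['tcp_rot'])"
```

```text
time: 11.82
ee_pos: [0.5746, 0.1547, 0.3144]
tcp_rot: [-175.7, -0.1, 12.6]
wrist_force: [-0.9, 0.3, -0.7]
opening: 0.0852
grasp_force: 0.0
time: 11.98
ee_pos: [0.5667, 0.1819, 0.3144]
tcp_rot: [-176.9, -0.5, 15.9]
wrist_force: [-0.2, -0.3, 0.1]
opening: 0.0855
grasp_force: 0.0
[  16.30269146   13.94916716   29.69405957  105.19047804    3.11466482
 -179.58878617] [-176.88144199   -0.53205727   15.89206738]
```

```bash
python3 -m handwheel '{"gripper":[1,1],"slide":[[0,0,0],[0,0,0]],"yaw":[-0.1,0]}'; python3 -m handwheel '{"gripper":[1,1,1],"slide":[[0,0,0],[0,0,0],[0,0,0]],"yaw":[-0.06,0,0]}';python3 -c "
from h import *
o=sensors.get_obs();print(o['q'],o['tcp_rot'])"
```

```text
time: 12.15
ee_pos: [0.5576, 0.2074, 0.3144]
tcp_rot: [-178.1, -0.8, 19.1]
wrist_force: [-0.6, -0.6, 0.6]
opening: 0.0852
grasp_force: 0.0
time: 12.4
ee_pos: [0.5527, 0.2201, 0.3143]
tcp_rot: [-178.8, -0.9, 20.9]
wrist_force: [0.5, -0.6, -0.4]
opening: 0.0853
grasp_force: 0.0
[  21.13939931   13.53442863   29.22765797  104.77544881    1.20740118
 -179.75444266] [-178.78867705   -0.91259784   20.89386534]
```

```bash
python3 -m handwheel '{"gripper":[1,1,1],"slide":[[0,0,0],[0,0,0],[0,0,0]],"yaw":[-0.1,0,0]}'; python3 -m handwheel '{"gripper":[1,1,1,1,1,1,1,1],"slide":[[0,0,0],[0,0,0],[0,0,0],[0,0,0],[0,0,0],[0,0,0],[0,0,0],[0,0,0]],"yaw":[0.122,0.122,0.122,0.122,0.122,0.122,0.122,0.122]}' >/dev/null;python3 -m handwheel '{"gripper":[1,1,1,1,1,1,1,1],"slide":[[0,0,0],[0,0,0],[0,0,0],[0,0,0],[0,0,0],[0,0,0],[0,0,0],[0,0,0]],"yaw":[0.122,0.122,0.122,0.122,0.122,0.122,0.122,0.122]}' >/dev/null;python3 -m handwheel '{"gripper":[1,1,1,1,1,1,1,1],"slide":[[0,0,0],[0,0,0],[0,0,0],[0,0,0],[0,0,0],[0,0,0],[0,0,0],[0,0,0]],"yaw":[0.122,0.122,0.122,0.122,0.122,0.122,0.122,0.122]}' >/dev/null;python3 -m handwheel '{"gripper":[1,1,1,1,1,1],"slide":[[0,0,0],[0,0,0],[0,0,0],[0,0,0],[0,0,0],[0,0,0]],"yaw":[0.122,0.122,0.122,0.122,0.122,0]}';python3 - <<'E'
from h import *
o=sensors.get_obs();print(o['q'],o['tcp_rot'])
w=camera("wrist");cv2.imwrite("pics/m4.png",w["img"][:,:,::-1])
g=cv2.cvtColor(w["img"],cv2.COLOR_RGB2GRAY)
for X in((.585,.267,.248),(.588,.269,.248)):print(proj(w,X))
for k in blobs(g<28,150):
    print(cv2.minEnclosingCircle(k),cv2.contourArea(k), ray(w,*cv2.minEnclosingCircle(k)[0],.248))
E
```

```text
time: 12.65
ee_pos: [0.5417, 0.2446, 0.3143]
tcp_rot: [-180.0, -1.0, 24.1]
wrist_force: [0.6, 0.6, -0.0]
opening: 0.0853
grasp_force: 0.0
time: 15.15
ee_pos: [0.5422, 0.2433, 0.3143]
tcp_rot: [179.6, 0.9, -179.0]
wrist_force: [-0.1, -0.8, 0.3]
opening: 0.0852
grasp_force: 0.0
[ 2.41707044e+01  1.33468803e+01  2.90103503e+01  1.04654215e+02
 -6.40209168e-03  2.31638035e+01] [ 179.60884938    0.9304035  -178.99633148]
[362.90081426 326.95197105]
[365.94234165 331.33399099]
((319.5, 442.5), 321.5782165527344) 49353.0 [0.67399067 0.24168716 0.248     ]
((362.8865966796875, 322.00433349609375), 32.7369499206543) 3099.5 [0.58161468 0.26683273 0.248     ]
((340.0, 155.5), 37.272743225097656) 286.0 [0.48320839 0.25016671 0.248     ]
((255.0, 66.5), 24.622243881225586) 218.5 [0.44114912 0.20721374 0.248     ]
((55.5, 3.0), 24.683090209960938) 657.5 [0.41567622 0.11516516 0.248     ]
```

View pics/m4.png

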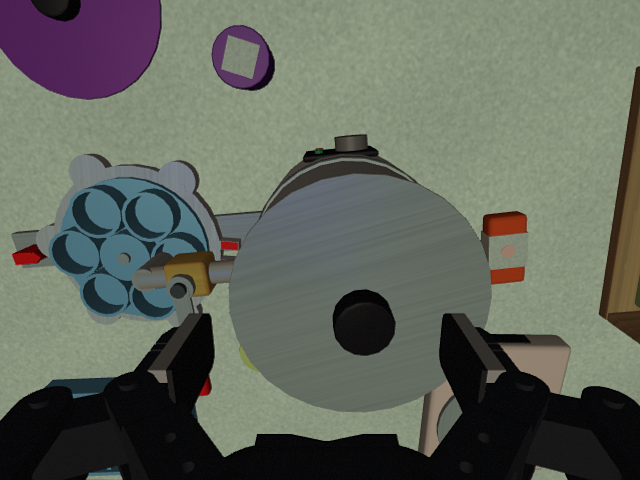

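The wrist view shows the knob at (363,322) with the lid below it, and the fingers open either side. The position agrees with the top view. Now I grip the knob.

```bash
python3 -m handwheel '{"gripper":[1,1,1,1,1,1,1,1],"slide":[[-20,11.5,0],[-21,11.5,0],[0,0,25],[0,0,25],[0,0,25],[0,0,20],[0,0,0],[0,0,0]],"yaw":[0,0,0,0,0,0,0,0]}'; python3 -m handwheel '{"gripper":[-1,-1,-1,-1,-1,-1,-1,-1],"slide":[[0,0,0],[0,0,0],[0,0,0],[0,0,0],[0,0,0],[0,0,0],[0,0,0],[0,0,0]],"yaw":[0,0,0,0,0,0,0,0]}' 50;python3 -m handwheel '{"gripper":[-1,-1,-1,-1,-1,-1],"slide":[[0,0,-6],[0,0,-12],[0,0,-20],[0,0,-20],[0,0,-20],[0,0,0]],"yaw":[0,0,0,0,0,0]}'
```

```text
time: 15.87
ee_pos: [0.5833, 0.2685, 0.2197]
tcp_rot: [179.7, 0.8, -178.4]
wrist_force: [-0.4, -0.1, 0.2]
opening: 0.0854
grasp_force: 0.0
time: 16.53
ee_pos: [0.584, 0.2691, 0.2217]
tcp_rot: [179.6, 1.1, -178.5]
wrist_force: [0.0, -0.9, 5.6]
opening: 0.0365
grasp_force: 49.9
time: 17.03
ee_pos: [0.5827, 0.269, 0.3022]
tcp_rot: [179.5, 1.2, -178.5]
wrist_force: [0.5, 0.2, -1.0]
opening: 0.0365
grasp_force: 50.6
```

```bash
python3 -m handwheel '{"gripper":[-1,-1,-1,-1,-1,-1,-1,-1],"slide":[[29.6,6.5,0],[29.6,6.5,0],[29.6,6.5,0],[29.6,6.5,0],[29.6,6.5,0],[29.6,6.5,0],[29.6,6.5,0],[29.6,6.5,0]],"yaw":[0,0,0,0,0,0,0,0]}';python3 -m handwheel '{"gripper":[-1,-1,-1,-1,-1,-1,-1,-1],"slide":[[0,0,0],[0,0,41],[0,0,41],[0,0,41],[0,0,41],[0,0,41],[0,0,35],[0,0,30]],"yaw":[0,0,0,0,0,0,0,0]}';python3 -m handwheel '{"gripper":[-1,-1,-1],"slide":[[0,0,5],[0,0,4],[0,0,0]],"yaw":[0,0,0]}'
```

```text
time: 17.7
ee_pos: [0.3427, 0.3142, 0.2932]
tcp_rot: [179.7, 0.9, -178.5]
wrist_force: [-0.4, -0.7, -2.7]
opening: 0.0367
grasp_force: 50.7
time: 18.37
ee_pos: [0.3473, 0.315, 0.0207]
tcp_rot: [179.7, 0.8, -178.5]
wrist_force: [0.9, -0.4, -3.0]
opening: 0.0364
grasp_force: 51.0
time: 18.62
ee_pos: [0.3477, 0.3154, 0.0151]
tcp_rot: [179.7, 0.8, -178.5]
wrist_force: [-0.6, -0.7, -0.6]
opening: 0.0365
grasp_force: 53.4
```

```bash
python3 -m handwheel '{"gripper":[1,1,1,1,1,1,1,1],"slide":[[0,0,0],[0,0,0],[0,0,-5],[0,0,-20],[0,0,-40],[0,0,-40],[0,0,-40],[0,0,-40]],"yaw":[0,0,0,0,0,0,0,0]}';python3 -m handwheel '{"gripper":[1,1,1,1,1,1,1,1],"slide":[[-2.6,-37.9,0],[-2.6,-37.9,0],[-2.6,-37.9,0],[-2.6,-37.9,0],[-2.6,-37.9,0],[-2.6,-37.9,0],[-2.6,-37.9,0],[-2.6,-37.9,0]],"yaw":[0,0,0,0,0,0,0,0]}';python3 -m handwheel '{"gripper":[1,1,1,1,1,1,1,1],"slide":[[-2.6,-37.9,0],[-2.6,-37.9,0],[-2.6,-37.9,0],[-2.6,-37.9,0],[-2.6,-37.9,0],[-2.6,-37.9,0],[0,0,0],[0,0,0]],"yaw":[0,0,0,0,0,0,-0.0875,-0.0875]}'
python3 - <<'E'
from h import *
np.set_printoptions(precision=4,suppress=True)
w=camera("wrist");s=camera("side");t=camera("top")
cv2.imwrite("pics/m5.png",np.hstack([cv2.resize(x["img"],(400,300)) for x in (w,s)])[:,:,::-1])
for n,c in(("w",w),("t",t)):
    h=cv2.cvtColor(c["img"],cv2.COLOR_RGB2HSV)
    cr=(h[...,0]>18)&(h[...,0]<32)&(h[...,1]>60)&(h[...,2]>120)
    for k in blobs(cr,250):
        r=cv2.minAreaRect(k);b=np.array([ray(c,*p,.028)[:2] for p in cv2.boxPoints(r)]);e=b-np.roll(b,-1,0);l=np.linalg.norm(e,axis=1)
        if .03<l.min() and l.max()<.13: d=e[l.argmax()];print(n,np.round(r[0]),b.mean(0),l[:2],np.degrees(np.arctan2(d[1],d[0])))
E
```

```text
time: 19.28
ee_pos: [0.3456, 0.3148, 0.2031]
tcp_rot: [179.6, 1.0, -178.5]
wrist_force: [1.1, 0.9, -0.5]
opening: 0.0856
grasp_force: 0.0
time: 19.95
ee_pos: [0.3745, 0.0108, 0.1998]
tcp_rot: [179.6, 1.0, -178.5]
wrist_force: [0.5, -0.1, -0.3]
opening: 0.0856
grasp_force: 0.0
time: 20.62
ee_pos: [0.3961, -0.2165, 0.1977]
tcp_rot: [179.8, 1.0, -168.4]
wrist_force: [0.0, 0.7, 1.2]
opening: 0.0856
grasp_force: 0.0
w [ 50. 304.] [ 0.5236 -0.4399] [0.044  0.0492] 92.78759294195169
w [322. 238.] [ 0.4162 -0.2146] [0.0444 0.0855] -167.3598708993211
t [484. 292.] [ 0.4694 -0.3986] [0.0389 0.0969] 62.88610402285793
t [495. 257.] [ 0.5554 -0.4396] [0.0487 0.0751] 2.0541783943857914
```

View pics/m5.png

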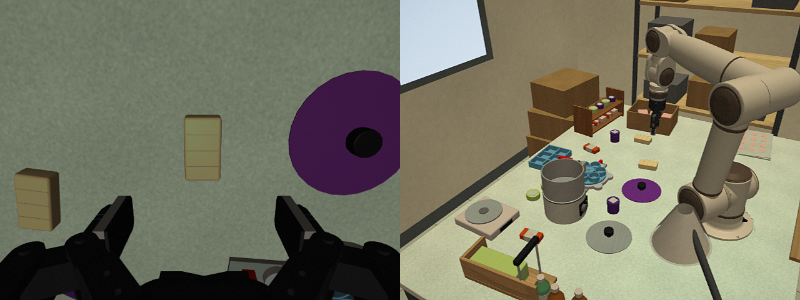

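The wrist view shows a block at (203,148) ahead of the fingers, and the other at (37,200), which has been knocked since the start. The side view shows the steel lid flat on the bench at (608,236) and the tank open. Now I pick the first block.

```bash
python3 -m handwheel '{"gripper":[1,1,1,1,1,1,1,1],"slide":[[-17,-2,35],[0,0,35],[0,0,35],[0,0,35],[0,0,30],[0,0,20],[0,0,4],[0,0,0]],"yaw":[0,0,0,0,0,0,0,0]}'; python3 -m handwheel '{"gripper":[-1,-1,-1,-1,-1,-1,-1],"slide":[[0,0,0],[0,0,0],[0,0,0],[0,0,0],[0,0,0],[0,0,0],[0,0,0]],"yaw":[0,0,0,0,0,0,0]}' 45;python3 -m handwheel '{"gripper":[-1,-1,-1,-1,-1,-1,-1,-1],"slide":[[0,0,-10],[0,0,-40],[0,0,-41],[0,0,-41],[0,0,-41],[0,0,-41],[0,0,-41],[0,0,-41]],"yaw":[0,0,0,0,0,0,0,0]}'
```

```text
time: 21.43
ee_pos: [0.416, -0.2108, 0.0034]
tcp_rot: [179.7, 0.9, -168.5]
wrist_force: [-0.6, -0.3, -0.4]
opening: 0.0853
grasp_force: 0.0
time: 22.02
ee_pos: [0.4177, -0.2122, 0.006]
tcp_rot: [179.9, 1.1, -168.5]
wrist_force: [-1.1, 1.1, 6.4]
opening: 0.0488
grasp_force: 47.4
time: 22.68
ee_pos: [0.411, -0.2134, 0.3033]
tcp_rot: [179.9, 1.1, -168.5]
wrist_force: [0.9, -0.3, -0.7]
opening: 0.0488
grasp_force: 47.4
```

```bash
python3 -m handwheel '{"gripper":[-1,-1,-1,-1,-1,-1,-1,-1],"slide":[[-20.3,33.5,0],[-20.3,33.5,0],[-20.3,33.5,0],[-20.3,33.5,0],[-20.3,33.5,0],[-20.3,33.5,0],[-20.3,33.5,0],[-20.3,33.5,0]],"yaw":[0,0,0,0,0,0,0,0]}';python3 -m handwheel '{"gripper":[-1,-1,-1,-1,-1,-1,-1],"slide":[[-20.3,33.5,0],[-20.3,33.5,0],[-20.3,33.5,0],[-20.3,33.5,0],[-20.3,33.5,0],[0,0,0],[0,0,0]],"yaw":[0,0,0,0,0,0,0]}'; python3 - <<'E'
from h import *
w=camera("wrist")["img"];s=camera("side")["img"];
cv2.imwrite("pics/m6.png",np.hstack([cv2.resize(x,(400,300)) for x in (w,s)])[:,:,::-1])
E
```

```text
time: 23.35
ee_pos: [0.517, 0.0834, 0.3051]
tcp_rot: [179.8, 1.1, -168.5]
wrist_force: [1.1, -1.0, -0.7]
opening: 0.0489
grasp_force: 47.4
time: 23.93
ee_pos: [0.5831, 0.2677, 0.305]
tcp_rot: [179.8, 0.9, -168.3]
wrist_force: [-0.4, -0.6, -1.1]
opening: 0.0489
grasp_force: 47.5
```

View pics/m6.png

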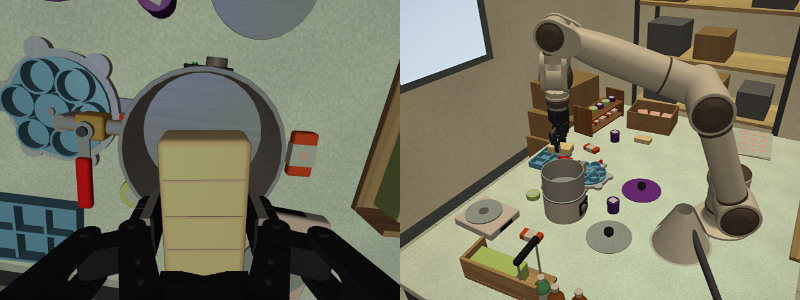

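The block is held squarely over the open tank, with the mouth centred behind it at (200,125). Lower and release.

```bash
python3 -m handwheel '{"gripper":[-1,-1,-1,-1,-1,-1,-1],"slide":[[2,0,35],[0,0,35],[0,0,35],[0,0,30],[0,0,20],[0,0,16],[0,0,0]],"yaw":[0,0,0,0,0,0,0]}'; python3 -m handwheel '{"gripper":[0.4,0.4,0.4,0.4,0.4],"slide":[[0,0,0],[0,0,0],[0,0,0],[0,0,0],[0,0,0]],"yaw":[0,0,0,0,0]}';python3 -m handwheel '{"gripper":[0.4,0.4,0.4,0.4,0.4,0.4,0.4],"slide":[[0,0,-10],[0,0,-25],[0,0,-30],[0,0,-35],[0,0,-35],[0,0,-35],[0,0,0]],"yaw":[0,0,0,0,0,0,0]}'
```

```text
time: 24.62
ee_pos: [0.5824, 0.2645, 0.1328]
tcp_rot: [179.8, 0.8, -168.6]
wrist_force: [-0.2, 0.2, -2.1]
opening: 0.0491
grasp_force: 47.4
time: 25.03
ee_pos: [0.5843, 0.2668, 0.1364]
tcp_rot: [179.8, 1.1, -168.5]
wrist_force: [0.8, -0.6, 0.2]
opening: 0.0596
grasp_force: 0.0
time: 25.62
ee_pos: [0.5816, 0.2658, 0.3142]
tcp_rot: [179.6, 1.6, -168.4]
wrist_force: [0.6, -0.4, 0.7]
opening: 0.0599
grasp_force: 0.0
```

```bash
python3 -m handwheel '{"gripper":[1,1,1,1,1,1,1,1],"slide":[[12.8,-37.4,0],[12.8,-37.4,0],[12.8,-37.4,0],[12.8,-37.4,0],[12.8,-37.4,0],[12.8,-37.4,0],[12.8,-37.4,0],[12.8,-37.4,0]],"yaw":[0,0,0,0,0,0,0,0]}' >/dev/null;python3 -m handwheel '{"gripper":[1,1,1,1,1,1,1,1],"slide":[[12.8,-37.4,0],[12.8,-37.4,0],[12.8,-37.4,0],[12.8,-37.4,0],[12.8,-37.4,0],[12.8,-37.4,0],[12.8,-37.4,0],[12.8,-37.4,0]],"yaw":[0,0,0,0,0,0,0,0]}' >/dev/null; python3 -m handwheel '{"gripper":[1,1,1,1,1,1],"slide":[[12.8,-37.4,0],[12.8,-37.4,0],[0,0,40],[0,0,40],[0,0,35],[0,0,0]],"yaw":[0,0,0,0,0,0]}'
cat >> h.py <<'E'
def cream(c):
    h=cv2.cvtColor(c["img"],cv2.COLOR_RGB2HSV);out=[]
    cr=(h[...,0]>18)&(h[...,0]<32)&(h[...,1]>60)&(h[...,2]>120)
    for k in blobs(cr,250):
        r=cv2.minAreaRect(k);b=np.array([ray(c,*p,.028)[:2] for p in cv2.boxPoints(r)]);e=b-np.roll(b,-1,0);l=np.linalg.norm(e,axis=1)
        if .03<l.min() and l.max()<.13: d=e[l.argmax()];out.append((np.round(r[0]),b.mean(0),l[:2],np.degrees(np.arctan2(d[1],d[0]))))
    return out
E
python3 - <<'E'
from h import *
np.set_printoptions(precision=4,suppress=True)
w=camera("wrist");t=camera("top");print(cream(w),cream(t))
cv2.imwrite("pics/m7.png",np.hstack([cv2.resize(x["img"],(400,300)) for x in (w,t)])[:,:,::-1])
E
```

```text
time: 27.45
ee_pos: [0.4896, -0.4375, 0.1749]
tcp_rot: [179.2, 0.5, -168.5]
wrist_force: [-0.5, 0.3, -1.7]
opening: 0.0855
grasp_force: 0.0
[(array([309., 288.]), array([ 0.5452, -0.4379]), array([0.0869, 0.0463]), np.float64(-174.89227970740484))] [(array([389., 474.]), array([ 0.0589, -0.1163]), array([0.043 , 0.0824]), np.float64(48.42728508328826)), (array([496., 260.]), array([ 0.5485, -0.4394]), array([0.0479, 0.0879]), np.float64(2.32649419221463)), (array([209., 259.]), array([0.6093, 0.2846]), array([0.0492, 0.0926]), np.float64(11.053972124611446)), (array([618., 220.]), array([ 0.627 , -0.7672]), array([0.0395, 0.0955]), np.float64(45.00758444757718))]
```

View pics/m7.png

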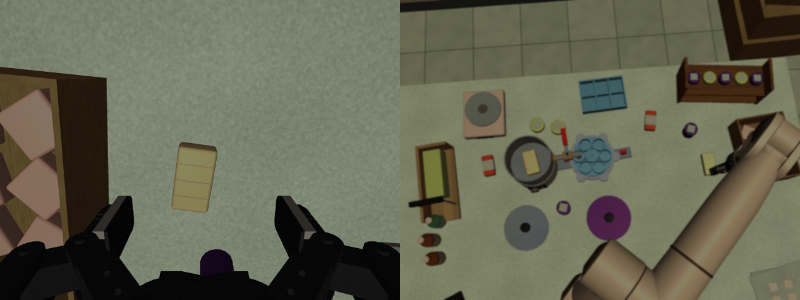

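Left, the block is at (193,177), with the pink-soap box wall to its left at (100,150). Right, the first block lies in the tank at (530,162), and both lids are where expected. The box may be close to the fingers, so I check the clearance.

```bash
python3 - <<'E'
from h import *
np.set_printoptions(precision=4,suppress=True)
t=camera("top");w=camera("wrist")
for z in(0,.07,.1):
    print(z,[ray(t,*p,z)[:2] for p in((527,192),(552,297))],[ray(w,*p,z)[:2] for p in((170,125),(172,320))])
E
```

```text
0 [array([ 0.7289, -0.5574]), array([ 0.4466, -0.5776])] [array([ 0.4478, -0.577 ]), array([ 0.6257, -0.5615])]
0.07 [array([ 0.7083, -0.5306]), array([ 0.4388, -0.5498])] [array([ 0.441 , -0.5512]), array([ 0.581, -0.539])]
0.1 [array([ 0.6995, -0.5191]), array([ 0.4354, -0.538 ])] [array([ 0.438 , -0.5401]), array([ 0.5619, -0.5293])]
```

```bash
python3 -m handwheel '{"gripper":[1,1,1,1,1,1,1,1],"slide":[[0,0,0],[0,0,0],[-27,-3,35],[-27,-3,35],[0,0,35],[0,0,35],[0,0,20],[0,0,0]],"yaw":[0.07,0.07,0,0,0,0,0,0]}'
```

```text
time: 28.32
ee_pos: [0.5455, -0.4401, 0.0265]
tcp_rot: [179.5, 0.8, -176.4]
wrist_force: [-0.0, 0.8, 0.2]
opening: 0.0851
grasp_force: 0.0
```

```bash
python3 -m handwheel '{"gripper":[1,1,1],"slide":[[0,0,13],[0,0,8],[0,0,0]],"yaw":[0,0,0]}'; python3 -m handwheel '{"gripper":[-1,-1,-1,-1,-1,-1,-1],"slide":[[0,0,0],[0,0,0],[0,0,0],[0,0,0],[0,0,0],[0,0,0],[0,0,0]],"yaw":[0,0,0,0,0,0,0]}' 45;python3 -m handwheel '{"gripper":[-1,-1,-1,-1,-1,-1,-1,-1],"slide":[[0,0,-10],[0,0,-40],[0,0,-41],[0,0,-41],[0,0,-41],[0,0,-41],[0,0,-41],[0,0,-41]],"yaw":[0,0,0,0,0,0,0,0]}'
```

```text
time: 28.57
ee_pos: [0.5465, -0.4411, 0.0084]
tcp_rot: [179.7, 1.0, -176.5]
wrist_force: [0.4, -0.5, -0.5]
opening: 0.0858
grasp_force: 0.0
time: 29.15
ee_pos: [0.5466, -0.4411, 0.0093]
tcp_rot: [179.7, 1.0, -176.5]
wrist_force: [-0.5, -0.4, 5.7]
opening: 0.0491
grasp_force: 48.4
time: 29.82
ee_pos: [0.5407, -0.4424, 0.3035]
tcp_rot: [179.7, 1.0, -176.5]
wrist_force: [1.2, -1.8, -0.9]
opening: 0.0489
grasp_force: 47.6
```

```bash
python3 -m handwheel '{"gripper":[-1,-1,-1,-1,-1,-1,-1,-1],"slide":[[-4.8,39.2,0],[-4.8,39.2,0],[-4.8,39.2,0],[-4.8,39.2,0],[-4.8,39.2,0],[-4.8,39.2,0],[-4.8,39.2,0],[-4.8,39.2,0]],"yaw":[0,0,0,0,0,0,0,0]}'>/dev/null;python3 -m handwheel '{"gripper":[-1,-1,-1,-1,-1,-1,-1,-1],"slide":[[-4.8,39.2,0],[-4.8,39.2,0],[-4.8,39.2,0],[-4.8,39.2,0],[-4.8,39.2,0],[-4.8,39.2,0],[-4.8,39.2,0],[-4.8,39.2,0]],"yaw":[0,0,0,0,0,0,0,0]}'>/dev/null; python3 -m handwheel '{"gripper":[-1,-1,-1,-1,-1,-1],"slide":[[-4.8,39.2,0],[-4.8,39.2,0],[0,0,0],[0,0,0],[0,0,0],[0,0,0]],"yaw":[0,0,-0.07,-0.07,0,0]}'
```

```text
time: 31.65
ee_pos: [0.5841, 0.2666, 0.3058]
tcp_rot: [179.8, 1.0, -168.6]
wrist_force: [0.1, -0.6, -1.1]
opening: 0.049
grasp_force: 47.6
```

Next I release it on the first block, then move clear of the tank to look and to start on the plate.

```bash
python3 -m handwheel '{"gripper":[-1,-1,-1,-1,-1,-1],"slide":[[2,0,35],[0,0,35],[0,0,35],[0,0,22],[0,0,11],[0,0,0]],"yaw":[0,0,0,0,0,0]}'; python3 -m handwheel '{"gripper":[0.4,0.4,0.4,0.4,0.4],"slide":[[0,0,0],[0,0,0],[0,0,0],[0,0,0],[0,0,0]],"yaw":[0,0,0,0,0]}';python3 -m handwheel '{"gripper":[0.4,0.4,0.4,0.4,0.4,0.4],"slide":[[0,0,-10],[0,0,-25],[0,0,-35],[0,0,-35],[0,0,-35],[0,0,0]],"yaw":[0,0,0,0,0,0]}'
```

```text
time: 32.15
ee_pos: [0.5836, 0.2662, 0.1651]
tcp_rot: [179.8, 0.8, -168.6]
wrist_force: [-0.7, 0.5, -1.1]
opening: 0.0487
grasp_force: 47.6
time: 32.57
ee_pos: [0.5849, 0.2674, 0.1686]
tcp_rot: [179.8, 1.1, -168.5]
wrist_force: [-0.4, 0.1, -0.2]
opening: 0.0596
grasp_force: 0.0
time: 33.07
ee_pos: [0.5827, 0.2665, 0.3165]
tcp_rot: [179.6, 1.6, -168.4]
wrist_force: [0.7, -0.1, 0.5]
opening: 0.0596
grasp_force: 0.0
```

```bash
python3 -m handwheel '{"gripper":[1,1,1,1,1,1,1,1],"slide":[[31.6,13.6,0],[31.6,13.6,0],[31.6,13.6,0],[31.6,13.6,0],[31.6,13.6,0],[31.6,13.6,0],[31.6,13.6,0],[0,0,0]],"yaw":[0,0,0,0,0,0,0,0]}';python3 -m handwheel '{"gripper":[1,1,1,1,1,1],"slide":[[0,0,35],[0,0,35],[0,0,35],[0,0,35],[0,0,20],[0,0,0]],"yaw":[0,0,0,0,0,0]}'; python3 - <<'E'
from h import *
np.set_printoptions(precision=4,suppress=True)
w=camera("wrist");t=camera("top");print(cream(t))
g=cv2.cvtColor(w["img"],cv2.COLOR_RGB2GRAY)
for k in blobs(g<28,150): c,r=cv2.minEnclosingCircle(k);print(c,r,ray(w,*c,.036))
cv2.imwrite("pics/m8.png",np.hstack([cv2.resize(w["img"],(400,300)),cv2.resize(t["img"][190:340,140:340],(400,300))])[:,:,::-1])
E
```

```text
time: 33.73
ee_pos: [0.3422, 0.3157, 0.3061]
tcp_rot: [179.7, 1.1, -168.3]
wrist_force: [-0.7, -0.6, 0.3]
opening: 0.0856
grasp_force: 0.0
time: 34.23
ee_pos: [0.3478, 0.315, 0.1402]
tcp_rot: [180.0, 0.7, -168.4]
wrist_force: [-0.5, 0.3, 0.1]
opening: 0.0856
grasp_force: 0.0
[(array([133., 357.]), array([0.3778, 0.4792]), array([0.0911, 0.0369]), np.float64(129.56879093854283)), (array([206., 256.]), array([0.618 , 0.2916]), array([0.0498, 0.0934]), np.float64(11.092046372460532))]
(319.5, 442.5) 321.5782165527344 [0.5142 0.3438 0.036 ]
(98.94444274902344, 275.27777099609375) 49.74916076660156 [0.4028 0.1678 0.036 ]
(326.70660400390625, 243.65426635742188) 29.830408096313477 [0.3494 0.316  0.036 ]
```

View pics/m8.png

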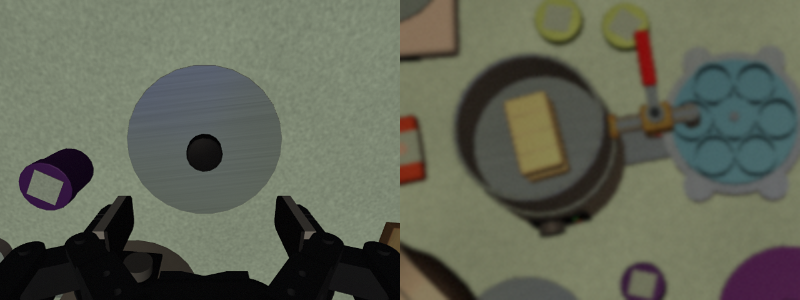

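The lid lies flat with its knob at (204,152), between the fingers. On the right, the blocks are stacked neatly in the tank at crop (535,135). Now I take the lid back.

```bash
python3 -m handwheel '{"gripper":[1,1,1,1,1,1],"slide":[[0,0,35],[0,0,35],[0,0,30],[0,0,16],[0,0,7],[0,0,0]],"yaw":[0,0,0,0,0,0]}'; python3 -m handwheel '{"gripper":[-1,-1,-1,-1,-1,-1,-1,-1],"slide":[[0,0,0],[0,0,0],[0,0,0],[0,0,0],[0,0,0],[0,0,0],[0,0,0],[0,0,0]],"yaw":[0,0,0,0,0,0,0,0]}' 50;python3 -m handwheel '{"gripper":[-1,-1,-1,-1,-1,-1,-1,-1],"slide":[[0,0,-10],[0,0,-40],[0,0,-41],[0,0,-41],[0,0,-41],[0,0,-41],[0,0,-41],[0,0,-35]],"yaw":[0,0,0,0,0,0,0,0]}'
```

```text
time: 34.83
ee_pos: [0.3515, 0.3175, 0.0216]
tcp_rot: [179.8, 1.0, -168.4]
wrist_force: [0.2, 0.5, 0.9]
opening: 0.0858
grasp_force: 0.0
time: 35.5
ee_pos: [0.3517, 0.3176, 0.0225]
tcp_rot: [179.7, 1.1, -168.5]
wrist_force: [-1.7, -1.0, 7.9]
opening: 0.0363
grasp_force: 49.4
time: 36.17
ee_pos: [0.3458, 0.3147, 0.3143]
tcp_rot: [179.7, 1.1, -168.4]
wrist_force: [1.6, 0.7, -1.3]
opening: 0.0362
grasp_force: 51.2
```

```bash
python3 -m handwheel '{"gripper":[-1,-1,-1,-1,-1,-1,-1,-1],"slide":[[-32.4,-13.2,0],[-32.4,-13.2,0],[-32.4,-13.2,0],[-32.4,-13.2,0],[-32.4,-13.2,0],[-32.4,-13.2,0],[-32.4,-13.2,0],[0,0,0]],"yaw":[0,0,0,0,0,0,0,0]}';python3 -m handwheel '{"gripper":[-1,-1,-1,-1,-1],"slide":[[0,0,20],[0,0,25],[0,0,25],[0,0,0],[0,0,0]],"yaw":[0,0,0,0,0]}'
```

```text
time: 36.83
ee_pos: [0.592, 0.2684, 0.3099]
tcp_rot: [179.9, 0.7, -168.6]
wrist_force: [0.3, 0.7, -4.5]
opening: 0.0365
grasp_force: 51.2
time: 37.25
ee_pos: [0.5873, 0.2702, 0.2438]
tcp_rot: [179.8, 0.8, -168.4]
wrist_force: [-0.1, 0.4, -1.9]
opening: 0.0362
grasp_force: 51.3
```

```bash
python3 -m handwheel '{"gripper":[-1,-1,-1,-1],"slide":[[0,0,6],[0,0,6],[0,0,2],[0,0,0]],"yaw":[0,0,0,0]}';python3 -m handwheel '{"gripper":[-1,-1,-1],"slide":[[0,0,2],[0,0,1],[0,0,0]],"yaw":[0,0,0]}'
```

```text
time: 37.58
ee_pos: [0.5884, 0.2707, 0.2306]
tcp_rot: [179.8, 1.0, -168.4]
wrist_force: [-0.2, -0.5, -3.0]
opening: 0.0359
grasp_force: 51.2
time: 37.83
ee_pos: [0.5885, 0.2707, 0.2276]
tcp_rot: [179.8, 1.0, -168.4]
wrist_force: [-0.3, 0.8, -3.3]
opening: 0.0361
grasp_force: 51.6
```

```bash
python3 -m handwheel '{"gripper":[-1,-1,-1],"slide":[[0,0,1.5],[0,0,0.5],[0,0,0]],"yaw":[0,0,0]}';python3 -m handwheel '{"gripper":[1,1,1,1,1,1,1,1],"slide":[[0,0,0],[0,0,0],[0,0,0],[0,0,0],[0,0,-10],[0,0,-25],[0,0,-25],[0,0,-20]],"yaw":[0,0,0,0,0,0,0,0]}'; python3 - <<'E'
from h import *
s=camera("side")["img"];w=camera("wrist")["img"]
cv2.imwrite("pics/m9.png",np.hstack([cv2.resize(w,(400,300)),cv2.resize(s[230:365,180:360],(400,300),interpolation=2)])[:,:,::-1])
E
```

```text
time: 38.08
ee_pos: [0.5886, 0.2707, 0.2276]
tcp_rot: [179.8, 1.1, -168.4]
wrist_force: [-2.5, -0.6, 8.2]
opening: 0.0364
grasp_force: 52.4
time: 38.75
ee_pos: [0.587, 0.27, 0.307]
tcp_rot: [179.8, 1.0, -168.4]
wrist_force: [0.8, 0.1, 0.4]
opening: 0.0853
grasp_force: 0.0
```

View pics/m9.png

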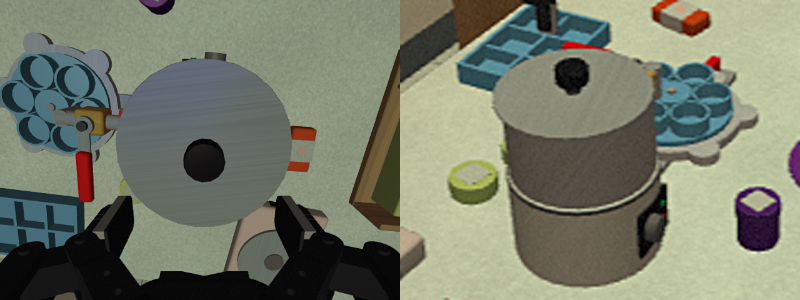

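The lid sits flush in both views: the knob is at (203,160) on the left, and on the right the plate edge is level on the rim. Now the mould plate. I straddle the lobe at about 206° and turn the plate clockwise in arcs.

```bash
python3 -m handwheel '{"gripper":[0.2,0.2,0.2,0.2,0.2,0.2,0.2,0.2],"slide":[[16.4,-32.8,0],[16.4,-32.8,0],[16.4,-32.8,0],[16.4,-32.8,0],[16.4,-32.8,0],[16.4,-32.8,0],[16.4,-32.8,0],[16.4,-32.8,0]],"yaw":[0,0,0,0,0,0,0,0]}'; python3 -m handwheel '{"gripper":[0.2,0.2,0.2,0.2,0.2,0.2,0.2],"slide":[[0,0,0],[0,0,0],[0,0,0],[5,0,40],[0,0,40],[0,0,40],[0,0,0]],"yaw":[-0.0873,-0.0873,-0.0873,0,0,0,0]}'; python3 - <<'E'
from h import *
np.set_printoptions(precision=4,suppress=True)
w=camera("wrist");t=camera("top");cv2.imwrite("pics/m10.png",np.hstack([cv2.resize(w["img"],(400,300)),cv2.resize(t["img"][190:310,220:380],(400,300),interpolation=2)])[:,:,::-1])
o=sensors.get_obs();R=Rn.from_euler('xyz',o["tcp_rot"],degrees=True)
E
```

```text
time: 39.52
ee_pos: [0.5103, -0.0147, 0.3012]
tcp_rot: [179.8, 1.0, -168.4]
wrist_force: [0.5, -1.5, 0.4]
opening: 0.0511
grasp_force: 0.0
time: 40.1
ee_pos: [0.5042, -0.0145, 0.1723]
tcp_rot: [179.7, 0.3, -153.5]
wrist_force: [-0.6, 0.0, -0.9]
opening: 0.0512
grasp_force: 0.0
```

View pics/m10.png

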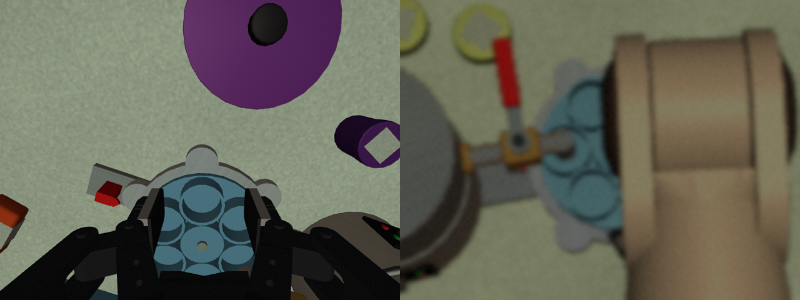

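The lobe is at (203,158), on the tool's centre line, with the hub at (201,246). I check both positions by ray.

```bash
python3 - <<'E'
from h import *
np.set_printoptions(precision=4,suppress=True)
w=camera("wrist")
L=ray(w,325,253,.042)[:2];H=ray(w,322,394,.066)[:2];d=L-H
print(L,H,np.linalg.norm(d),np.degrees(np.arctan2(d[1],d[0]))%360, proj(w,(.608,.035,.066)))
E
```

```text
[ 0.5271 -0.0056] [0.6275 0.0418] 0.11103236637422059 205.28129120507606 [325.2197 372.2394]
```

```bash
python3 -m handwheel '{"gripper":[0.2,0.2,0.2,0.2,0.2,0.2,0.2],"slide":[[-4,0,35],[0,0,35],[0,0,35],[0,0,25],[0,0,14],[0,0,6],[0,0,0]],"yaw":[0,0,0,0,0,0,0]}'; python3 -m handwheel '{"gripper":[0.2,0.2,0.2,0.2,0.2],"slide":[[-0.5,10.8,0],[-0.5,10.8,0],[-0.5,10.8,0],[-0.5,10.8,0],[-0.5,10.8,0]],"yaw":[0.1,0.1,0.1,0.1,0.1]}';python3 -m handwheel '{"gripper":[0.2,0.2,0.2,0.2,0.2,0.2],"slide":[[-0.5,10.8,0],[-0.5,10.8,0],[-0.5,10.8,0],[-0.5,10.8,0],[-0.5,10.8,0],[0,0,0]],"yaw":[0.1,0.1,0.1,0.1,0.1,0]}'
```

```text
time: 40.83
ee_pos: [0.5161, -0.0118, 0.0338]
tcp_rot: [-179.9, 1.1, -153.4]
wrist_force: [-0.2, 0.2, 0.2]
opening: 0.051
grasp_force: 0.0
time: 41.25
ee_pos: [0.5049, 0.0406, 0.0356]
tcp_rot: [179.6, 1.1, 177.6]
wrist_force: [-0.7, -2.5, -1.1]
opening: 0.0513
grasp_force: 1.2
time: 41.75
ee_pos: [0.5207, 0.0933, 0.0362]
tcp_rot: [179.0, 0.8, 149.1]
wrist_force: [0.1, -0.1, 0.6]
opening: 0.0512
grasp_force: 0.0
```

```bash
python3 -m handwheel '{"gripper":[0.2,0.2,0.2,0.2,0.2,0.2,0.2],"slide":[[0,0,-30],[0,0,-30],[-0.5,-10.8,0],[-0.5,-10.8,0],[-0.5,-10.8,0],[-0.5,-10.8,0],[-0.5,-10.8,0]],"yaw":[0,0,-0.1,-0.1,-0.1,-0.1,-0.1]}' >/dev/null; python3 -m handwheel '{"gripper":[0.2,0.2,0.2,0.2,0.2,0.2,0.2,0.2],"slide":[[-0.5,-10.8,-25],[-0.5,-10.8,-25],[-0.5,-10.8,-25],[-0.5,-10.8,0],[-0.5,-10.8,0],[-0.5,-10.8,0],[0,0,0],[0,0,0]],"yaw":[-0.1,-0.1,-0.1,-0.1,-0.1,-0.1,0,0]}'
cat >> h.py <<'E'
C=np.array([.608,.035])
def red(c,z=.043):
    h=cv2.cvtColor(c["img"],cv2.COLOR_RGB2HSV)
    m=((h[...,0]<6)|(h[...,0]>174))&(h[...,1]>170)&(h[...,2]>90);out=[]
    for k in blobs(m,4):
        M=k[:,0].mean(0);p=ray(c,*M,z)[:2];d=p-C;r=np.linalg.norm(d)
        if r<.17: out.append((np.round(M),cv2.contourArea(k),np.round(p,4),round(r,4),round(np.degrees(np.arctan2(d[1],d[0]))%360,1)))
    return out
E
python3 - <<'E'
from h import *
for n in("wrist","top","side"):
    c=camera(n);print(n,*red(c),sep="\n ");cv2.imwrite(f"pics/p1{n}.png",c["img"][:,:,::-1])
E
```

```text
time: 43.0
ee_pos: [0.5174, -0.0227, 0.1689]
tcp_rot: [-179.8, 1.1, -147.8]
wrist_force: [-0.1, 0.2, 0.4]
opening: 0.0513
grasp_force: 0.0
wrist
 (array([178., 295.]), 527.0, array([ 0.6212, -0.0909]), np.float64(0.1266), np.float64(276.0))
top
 (array([281., 221.]), 6.5, array([0.6903, 0.0946]), np.float64(0.1016), np.float64(35.9))
 (array([288., 216.]), 7.0, array([0.7015, 0.0755]), np.float64(0.1019), np.float64(23.4))
 (array([262., 218.]), 131.5, array([0.7008, 0.1425]), np.float64(0.142), np.float64(49.2))
side
 (array([321., 258.]), 21.0, array([ 0.6191, -0.089 ]), np.float64(0.1245), np.float64(275.1))
```

```bash
python3 -m handwheel '{"gripper":[0.2,0.2,0.2,0.2,0.2,0.2,0.2],"slide":[[4,4.9,35],[0,0,35],[0,0,35],[0,0,25],[0,0,14],[0,0,6],[0,0,0]],"yaw":[0.045,0,0,0,0,0,0]}'; python3 -m handwheel '{"gripper":[0.2,0.2,0.2,0.2,0.2],"slide":[[-0.5,10.8,0],[-0.5,10.8,0],[-0.5,10.8,0],[-0.5,10.8,0],[-0.5,10.8,0]],"yaw":[0.1,0.1,0.1,0.1,0.1]}';python3 -m handwheel '{"gripper":[0.2,0.2,0.2,0.2,0.2,0.2,0.2],"slide":[[-0.5,10.8,0],[-0.5,10.8,0],[-0.5,10.8,0],[-0.5,10.8,0],[-0.5,10.8,0],[0,5.4,0],[0,0,0]],"yaw":[0.1,0.1,0.1,0.1,0.1,0.05,0]}'; python3 -m handwheel '{"gripper":[0.2,0.2,0.2,0.2,0.2,0.2,0.2],"slide":[[0,0,-30],[0,0,-30],[-0.5,-10.8,0],[-0.5,-10.8,0],[-0.5,-10.8,0],[-0.5,-10.8,0],[-0.5,-10.8,0]],"yaw":[0,0,-0.1,-0.1,-0.1,-0.1,-0.1]}' >/dev/null; python3 -m handwheel '{"gripper":[0.2,0.2,0.2,0.2,0.2,0.2,0.2,0.2],"slide":[[-0.5,-10.8,-25],[-0.5,-10.8,-25],[-0.5,-10.8,-25],[-0.5,-10.8,0],[-0.5,-10.8,0],[-0.5,-10.8,0],[0,0,0],[0,0,0]],"yaw":[-0.1,-0.1,-0.1,-0.1,-0.1,-0.1,0,0]}'
python3 - <<'E'
from h import *
for n in("wrist","top","side"):
    c=camera(n);print(n,*red(c),sep="\n ");cv2.imwrite(f"pics/p2{n}.png",c["img"][:,:,::-1])
E
```

```text
time: 43.73
ee_pos: [0.5126, -0.0187, 0.0162]
tcp_rot: [-180.0, 0.9, -150.3]
wrist_force: [-0.1, -0.0, 1.1]
opening: 0.051
grasp_force: 0.0
time: 44.15
ee_pos: [0.4994, 0.0326, 0.0189]
tcp_rot: [179.7, 1.0, -179.3]
wrist_force: [-1.0, -1.2, -0.8]
opening: 0.0513
grasp_force: 1.2
time: 44.73
ee_pos: [0.5145, 0.0904, 0.0195]
tcp_rot: [179.1, 0.7, 149.5]
wrist_force: [0.1, 0.8, -0.4]
opening: 0.0512
grasp_force: 0.0
time: 45.98
ee_pos: [0.5133, -0.025, 0.1531]
tcp_rot: [-179.8, 1.1, -147.6]
wrist_force: [-0.4, 0.7, -0.6]
opening: 0.0513
grasp_force: 0.0
wrist
 (array([170., 311.]), 577.0, array([ 0.6214, -0.091 ]), np.float64(0.1267), np.float64(276.1))
top
 (array([262., 218.]), 131.5, array([0.7007, 0.1425]), np.float64(0.142), np.float64(49.2))
side
 (array([321., 258.]), 22.0, array([ 0.6185, -0.0875]), np.float64(0.1229), np.float64(274.9))
```

```bash
python3 -m handwheel '{"gripper":[0.2,0.2,0.2,0.2,0.2,0.2,0.2],"slide":[[0,0,35],[0,0,35],[0,0,30],[0,0,20],[0,0,8],[0,0,0],[0,0,0]],"yaw":[0,0,0,0,0,0,0]}'; python3 -m handwheel '{"gripper":[0.2,0.2,0.2,0.2,0.2],"slide":[[-0.5,10.9,0],[-0.5,10.9,0],[-0.5,10.9,0],[-0.5,10.9,0],[-0.5,10.9,0]],"yaw":[0.1,0.1,0.1,0.1,0.1]}';python3 -m handwheel '{"gripper":[0.2,0.2,0.2,0.2,0.2,0.2,0.2],"slide":[[-0.5,10.9,0],[-0.5,10.9,0],[-0.5,10.9,0],[-0.5,10.9,0],[-0.5,10.9,0],[0,2,0],[0,0,0]],"yaw":[0.1,0.1,0.1,0.1,0.1,0.02,0]}'
python3 - <<'E'
from h import *
for n in("wrist","top","side"):
    c=camera(n);print(n,*red(c),sep="\n ");cv2.imwrite(f"pics/p3{n}.png",c["img"][:,:,::-1])
E
```

```text
time: 46.72
ee_pos: [0.5155, -0.0235, 0.0251]
tcp_rot: [-179.8, 1.0, -147.4]
wrist_force: [0.3, -1.1, 0.6]
opening: 0.0513
grasp_force: 0.0
time: 47.13
ee_pos: [0.4991, 0.0277, 0.0265]
tcp_rot: [179.7, 1.1, -176.4]
wrist_force: [0.0, -2.5, -0.1]
opening: 0.0513
grasp_force: 1.0
time: 47.72
ee_pos: [0.5094, 0.083, 0.0264]
tcp_rot: [179.2, 0.8, 154.2]
wrist_force: [-0.6, 0.0, 0.3]
opening: 0.0514
grasp_force: 0.0
wrist
top
 (array([348., 246.]), 8.0, array([ 0.611 , -0.0677]), np.float64(0.1027), np.float64(271.7))
 (array([356., 242.]), 32.0, array([ 0.6199, -0.0912]), np.float64(0.1268), np.float64(275.4))
 (array([346., 238.]), 9.0, array([ 0.6323, -0.0646]), np.float64(0.1025), np.float64(283.7))
 (array([262., 218.]), 133.5, array([0.7007, 0.1425]), np.float64(0.142), np.float64(49.2))
side
```

```bash
python3 -m handwheel '{"gripper":[0.2,0.2,0.2,0.2],"slide":[[0,2.0,0],[0,1.9,0],[0,0,0],[0,0,0]],"yaw":[0.018,0.018,0,0]}'
cat > n.py <<'E'
from h import *
# redness-weighted centroids of the prongs and the pointer, mean of 6 frames
cs=[camera("top") for _ in range(6)];c=cs[0];I=np.mean([x["img"].astype(float) for x in cs],0)
w=np.clip(I[...,0]-1.3*np.maximum(I[...,1],I[...,2]),0,None)
seeds=[(348,246),(356,242),(346,238)];w[:215]=0
m=w>0.25*w[225:260,335:370].max();m[:225]=0;m[260:]=0;m[:,:335]=0;m[:,370:]=0
n,lab=cv2.connectedComponents(m.astype(np.uint8))
yy,xx=np.mgrid[:480,:640];P=[]
for i in range(1,n):
    k=lab==i
    if k.sum()<5: continue
    u=np.array([(xx*w)[k].sum(),(yy*w)[k].sum()])/w[k].sum();p=ray(c,*u,.043)[:2];d=p-C
    P.append(p);print(k.sum(),u.round(2),p.round(4),np.linalg.norm(d).round(4),(np.degrees(np.arctan2(d[1],d[0]))%360).round(2))
E
python3 n.py
```

```text
time: 48.2
ee_pos: [0.5102, 0.0858, 0.0249]
tcp_rot: [179.2, 0.6, 152.1]
wrist_force: [-0.4, -0.6, 1.3]
opening: 0.0512
grasp_force: 0.5
23 [345.76 238.58] [ 0.6307 -0.0651] 0.1026 282.81
104 [354.22 243.21] [ 0.617  -0.0853] 0.1206 274.3
```

```bash
sed -i 's/0.25\*w/0.55*w/' n.py; python3 n.py
```

```text
13 [345.57 238.72] [ 0.6304 -0.0646] 0.1021 282.69
51 [356.59 241.97] [ 0.6198 -0.0916] 0.1271 275.33
17 [347.4  246.75] [ 0.6093 -0.0673] 0.1023 270.73
```

```bash
python3 -m handwheel '{"gripper":[0.2,0.2,0.2,0.2],"slide":[[0,1.2,0],[0,1.2,0],[0,0,0],[0,0,0]],"yaw":[0.011,0.011,0,0]}'; python3 n.py
```

```text
time: 49.13
ee_pos: [0.5113, 0.0882, 0.0248]
tcp_rot: [179.2, 0.6, 150.8]
wrist_force: [-0.1, -1.2, 0.9]
opening: 0.0513
grasp_force: 0.6
13 [345.98 239.34] [ 0.6287 -0.0655] 0.1026 281.66
51 [356.59 241.96] [ 0.6198 -0.0916] 0.1271 275.33
16 [347.53 247.68] [ 0.6069 -0.0674] 0.1024 269.37
```

```bash
python3 -m handwheel '{"gripper":[0.2,0.2,0.2,0.2,0.2,0.2,0.2,0.2],"slide":[[0,-4,0],[0,0,-10],[0,0,-35],[0,0,-35],[0,0,-35],[0,0,-35],[0,0,-35],[0,0,-35]],"yaw":[0,0,0,0,0,0,0,0]}'; python3 -m handwheel '{"gripper":[0.2,0.2,0.2,0.2,0.2,0.2,0.2,0.2],"slide":[[-19,-29,0],[-19,-29,0],[-19,-29,0],[-19,-29,0],[0,0,0],[0,0,0],[0,0,0],[0,0,0]],"yaw":[0,0,0,0,-0.12,-0.12,-0.12,-0.12]}'
python3 - <<'E'
from h import *
c=camera("wrist");print(*red(c),sep="\n")
u=proj(c,(.619,-.075,.043)).astype(int);print(u)
x0=min(max(u[0]-130,0),380);y0=min(max(u[1]-100,0),280)
crop(c["img"],x0,y0,x0+260,y0+200,3,"pics/m14.png")
E
python3 n.py
```

```text
time: 50.1
ee_pos: [0.5053, 0.0829, 0.2475]
tcp_rot: [179.1, 0.7, 150.8]
wrist_force: [1.0, -0.0, 0.6]
opening: 0.0511
grasp_force: 0.0
time: 50.77
ee_pos: [0.5154, -0.0557, 0.2448]
tcp_rot: [179.6, 1.0, 178.6]
wrist_force: [0.0, 0.1, -0.2]
opening: 0.0514
grasp_force: 0.0
(array([318., 320.]), 116.0, array([ 0.6291, -0.0649]), np.float64(0.1021), np.float64(281.9))
(array([291., 313.]), 292.5, array([ 0.621 , -0.0917]), np.float64(0.1273), np.float64(275.9))
(array([315., 300.]), 127.0, array([ 0.6074, -0.0671]), np.float64(0.1021), np.float64(269.6))
[307 311]
```

```bash
python3 -m handwheel '{"gripper":[0.2,0.2,0.2,0.2,0.2],"slide":[[30,-25,0],[30,-25,0],[30,-25,0],[30,-25,0],[0,0,0]],"yaw":[0,0,0,0,0]}'; python3 - <<'E'
from h import *
s=camera("side")["img"];t=camera("top")["img"]
cv2.imwrite("pics/fin.png",np.hstack([cv2.resize(t[100:400,60:460],(400,300)),cv2.resize(s,(400,300))])[:,:,::-1])
E
```

```text
time: 51.53
ee_pos: [0.3889, -0.1542, 0.2421]
tcp_rot: [179.6, 0.9, 178.0]
wrist_force: [-0.1, 0.3, 0.4]
opening: 0.0514
grasp_force: 0.0
```

View pics/fin.png

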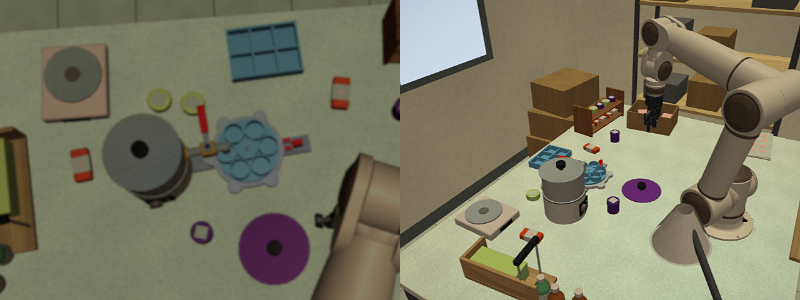

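The lid is on flush at (143,150) and the lever is square to the pipe at (202,125). The notch prongs line up with the pointer at (292,143), the bystanders are in place and no cream blocks remain. I hand the job in.

```bash
python3 -c "
from workcell import ticket
print(ticket.job_done())"
```

```text
the job is handed in; nothing more can be done
None
```

The job is done and handed in, at about 52 s on the robot's clock: valve shut, both blocks in the tank, lid back on flush, and the mould plate's notch within about 0.2° of the pointer by the last camera measurement.

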